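# Sort the krar pegs off the chest lid

## Task

Clear the chest lid by kind: lay the two finished pegs (round flat heads) in the square wooden tray, the two plain square blanks in the round steel dish, each lying flat on the floor of its tray or dish and not on top of another, and lay the brass template plate in the middle of the cork pad with its long side along the pad's long side. Set things down, do not drop them, and leave the pin vise on the lid and the spoon-shaped burnisher on the bench where they lie.

Things in the scene. Friction and masses are not known exactly. Their poses are not given: they have to be found in the camera images.
- peg_a: Finished rosewood peg, one of two alike, lying on the chest lid: flat round head 26 mm across, 12 mm thick, at its -x end (centre at x = -32 mm), round shank 12 mm thick (10 at the tip) from x = -19 to +45 mm; 90 mm long, 25 g. Origin mid-length on the shank's axis, 6 mm above what it lies on; x along the shank, z up. Grip the shank across near the origin.
- peg_b: Finished rosewood peg, one of two alike, lying on the chest lid: flat round head 26 mm across, 12 mm thick, at its -x end (centre at x = -32 mm), round shank 12 mm thick (10 at the tip) from x = -19 to +45 mm; 90 mm long, 25 g. Origin mid-length on the shank's axis, 6 mm above what it lies on; x along the shank, z up. Grip the shank across near the origin.
- blank_a: Unworked rosewood peg blank, one of two alike, lying on the chest lid: a plain square stick 80 x 16 x 16 mm, 25 g. Origin at its centre, 8 mm above what it lies on; x along its length. The lid is flat, 250 x 360 mm, its top 75 mm above the bench.
- blank_b: Unworked rosewood peg blank, one of two alike, lying on the chest lid: a plain square stick 80 x 16 x 16 mm, 25 g. Origin at its centre, 8 mm above what it lies on; x along its length. The lid is flat, 250 x 360 mm, its top 75 mm above the bench.
- template: Brass template plate with three gauge holes in a row, lying flat on the chest lid: 70 x 30 x 9 mm, 120 g. Origin at the centre of its underside; x along its long side, z up. Grip it across the 30 mm.
- peg_tray: Square open wooden tray fixed on the bench: 136 x 136 mm outside, 18 mm high, walls 5 mm, inside 126 x 126 mm, floor 5 mm above the bench. Origin at the centre of its underside; x and y along its sides, z up.
- blank_dish: Round open steel dish fixed on the bench: 154 mm across the rim, 18 mm high, flat floor about 140 mm across, 5 mm above the bench. Origin at the centre of its underside, z up.
- cork_pad: Flat cork pad fixed on the bench: 100 x 66 x 8 mm. Origin at the centre of its underside (top face at z = +8 mm); x along its long side.
- pin_vise: Small steel pin vise lying on the chest lid among the things to sort, to be left alone: round handle 12 mm thick with rings, conical nose and fine needle at +x, about 80 mm long. Origin under the middle of the handle; x along it.
- burnisher: Spoon-shaped hardwood burnisher, about 150 mm long, lying on the bench, to be left alone. Origin under it; x along its length, handle to -x.

How it is judged:
By the outcome, as a careful person would: the job done as asked, in the order asked, and still so for the second after the job is handed in, with the robot touching nothing.
It also fails if it takes over 112 s, if anything falls off the work surface, if the arm or the gripper's body presses on something with over 40 N, if the wrist force passes 120 N, or if a joint passes its speed limit or range.

## Robot

A 6-joint arm with a two-finger parallel gripper is mounted at the origin on the work surface. World frame = base frame: x ahead of the robot, y to its left, z up, the work surface at z = 0. Lengths are in m, angles in rad, forces in N, time in s.
With the tool pointing down it reaches from about 0.275 to 0.75 m from the base axis. Payload 10.2 kg.
Tool frame: the origin (TCP) lies midway between the tips of the shut fingers; the grasp point (between the pads) lies 19 mm behind it (env.hold_point_z is the distance from the TCP to the grasp point, in m); x points along the fingers, z is the direction in which the jaws open and shut, and the axes are right-handed (so a half turn about x gives the same grasp; the last joint's range is limited). The gripper opens to 85 mm and grips with 20 to 120 N. Pads are 22 mm wide; open, the fingers measure 114 mm over their backs; the gripper's body (76 mm by 85 mm) begins 54 mm behind the grasp point. The pads swing forward as they close: fully open they stand 13 mm farther back than shut.
Start: joints at [0.981, 0.313, 1.498, -0, 1.331, -0.223], TCP at [0.188, 0.49, 0.231] pointing down, gripper open.
Joint ranges: [-2.94, 2.94], [-0.97, 2.17], [0.19, 2.56], [-1.23, 4.37], [0.02, 3.11], [-2.88, 2.88]. Speed limits (rad/s): [2.39, 2.39, 3.01, 3.14, 3.14, 3.14].

## Interface

Orientations are given as a unit quaternion [x, y, z, w].
In Python, from bench import env, kinematics, monitor, eyes, job gives the robot as it stands. The module is installed in compiled form; this text tells all that it offers. Calls block until the motion is done:
- env.reach(position, orientation): joint-space move of the TCP to a pose.
- env.movel(position, velocity=0.15, frame=None, guard=None): straight line of the TCP; frame=None keeps the orientation; velocity is the mean speed in m/s. With guard (N) it stops when the force on the tool has changed by that much, and returns True; else False.
- env.set_joints(angles): joint-space move.
- env.release() and env.close_gripper(effort=None): open the fingers fully, or close them until they stop; effort is the grip in N (None keeps the last).
- env.hold(seconds).
- kinematics.ik(position, orientation): joint angles nearest the present ones, or None.
- monitor.sense(): the state.
- eyes.grab_frame(name): name is "scene" or "top"; returns a dict with "frame" (400x640x3 uint8, red, green, blue), "mtx" (3x3 intrinsics, pixels), "k1" (the pictures are not rectified: a ray, as slopes to the right and down, at radius r is drawn at 1 + k1 r^2 times it, then the intrinsics apply), "view" (4x4, takes a point from world to camera coordinates). Camera axes: x right, y down, z forward; pixel columns grow to the right and rows downward; lengths in m; the calibration is good to about 2 mm. A picture is of the moment at which its call begins. There is no depth.
A pose or a line that the arm cannot do raises env.MotionError and nothing moves.
- job.hand_in(): hands the job in, once; it reports no verdict.
The state is a dict: "clock": time; "joints": joint angles; "qvel": joint speeds; "joint_efforts": joint torques, N m; "position": TCP position; "ee_rot": TCP orientation; "contact_force": force on the tool from outside, world axes, zero at the start; "ft_torque": the same for the moment, N m; "finger_gap": opening from 0.0 (shut) to 1.0 (fully open).
Only numpy, scipy, OpenCV 4.12 (cv2) and the standard library are available. Lean on these libraries where they do the work, as an engineer would, in place of code of your own. Each camera call takes 0.05 s, during which the arm holds its last target.

## Working session

There is one attempt and no reset: what is moved stays moved. The work goes in short steps, each a Python script; the robot and the scene stay as the last script left them, time stands still between calls to the robot, and variables do not carry over. Pictures are saved under pics/ and viewed, and the job is handed in when it is done.

```bash
mkdir -p pics; ls; python3 - <<'E'
from bench import env, kinematics, monitor, eyes, job
import cv2
for n in("scene","top"):
    f=eyes.grab_frame(n); cv2.imwrite(f"pics/{n}0.png",f["frame"][:,:,::-1]); print(n,f["mtx"],f["k1"],f["view"])
s=monitor.sense();print(s, env.hold_point_z)
E
```

```text
pics
scene [[425.02538321   0.         322.18501801]
 [  0.         425.02538321 201.07817575]
 [  0.           0.           1.        ]] -0.07719406602545938 [[ 0.25730225  0.96618234  0.01694804 -0.1395269 ]
 [ 0.75906627 -0.19122974 -0.62229381 -0.33898271]
 [-0.59800832  0.17298228 -0.78260027  1.26380519]
 [ 0.          0.          0.          1.        ]]
top [[406.79643341   0.         314.59326321]
 [  0.         406.79643341 199.08376615]
 [  0.           0.           1.        ]] -0.028353581287602538 [[-1.42001938e-02 -9.99896428e-01 -2.34267346e-03  2.47149566e-03]
 [-9.91447966e-01  1.43841053e-02 -1.29707472e-01  5.17543728e-01]
 [ 1.29727735e-01  4.80767610e-04 -9.91549537e-01  9.39847792e-01]
 [ 0.00000000e+00  0.00000000e+00  0.00000000e+00  1.00000000e+00]]
{'clock': 0.1, 'joints': array([ 9.80600360e-01,  3.13385172e-01,  1.49833133e+00, -9.02054799e-06,
        1.33099463e+00, -2.23399885e-01]), 'qvel': array([-0.00221636, -0.00124621, -0.00136906, -0.0002436 ,  0.00073711,
       -0.00178458]), 'joint_efforts': array([ 3.39059596e-03, -4.12898433e+01, -2.60136920e+01, -5.79504581e-05,
        3.11575946e-03,  4.45804733e-05]), 'position': array([0.18816794, 0.48988672, 0.23080805]), 'ee_rot': array([-0.4005786 ,  0.58316644,  0.40028052,  0.58243386]), 'contact_force': array([-0.50109646,  1.2204377 ,  0.10637775]), 'ft_torque': array([ 0.00819462, -0.03271893, -0.03249246]), 'finger_gap': 0.9987966060557838} 0.0187
```

View pics/scene0.png

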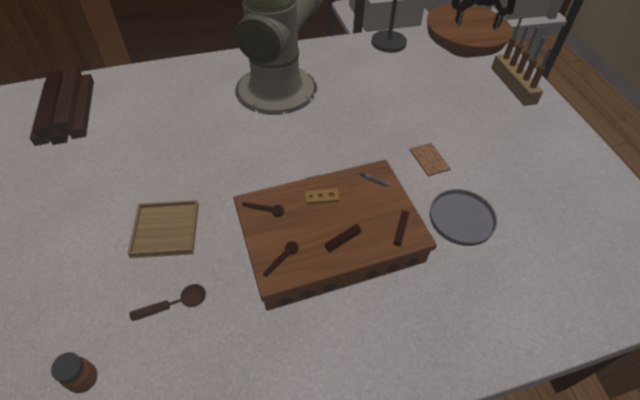

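View pics/top0.png

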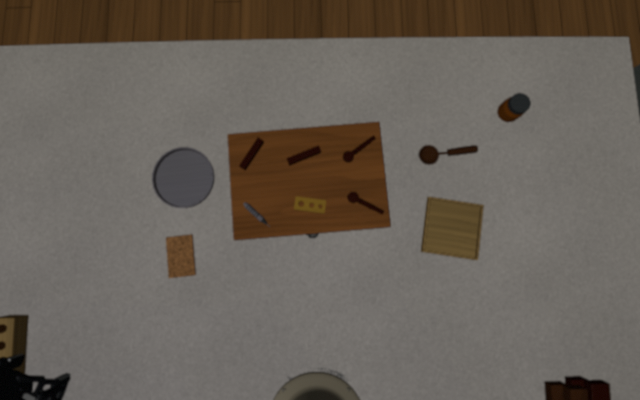

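The top view shows the lid at about (310,180), with the blanks at (252,153) and (304,155). The pegs have heads at (348,156) and (353,197). The template is at (310,205) and the pin vise at (256,212). The dish is at (184,178), the cork at (181,256), the tray at (452,228) and the burnisher at (448,153). The scene view shows the same layout, so next I'll measure with masks in both views.

```bash
cat > h.py <<'E'
from bench import env, kinematics, monitor, eyes, job
import cv2, numpy as np
def grab(n):
    f=eyes.grab_frame(n); return f
def plane(f,px,z):
    px=np.asarray(px,float).reshape(-1,1,2)
    u=cv2.undistortPoints(px,f["mtx"],np.array([f["k1"],0,0,0])).reshape(-1,2)
    R=f["view"][:3,:3];t=f["view"][:3,3];c=-R.T@t
    d=np.c_[u,np.ones(len(u))]@R
    return c+d*((z-c[2])/d[:,2])[:,None]
def proj(f,P):
    rv,_=cv2.Rodrigues(f["view"][:3,:3])
    return cv2.projectPoints(np.asarray(P,float).reshape(-1,1,3),rv,f["view"][:3,3],f["mtx"],np.array([f["k1"],0,0,0]))[0].reshape(-1,2)
E
python3 - <<'E'
from h import *
for n,(x0,y0,x1,y1),k in(("top",(140,110,500,290),2),("scene",(120,140,510,320),2)):
    f=grab(n); im=f["frame"][y0:y1,x0:x1,::-1]
    im=cv2.resize(im,None,fx=k,fy=k,interpolation=cv2.INTER_CUBIC); im=cv2.convertScaleAbs(im,alpha=1.7)
    cv2.imwrite(f"pics/{n}z.png",im)
    a=f["frame"]
    for p in ([(304,155),(252,153),(348,156),(310,210),(270,180),(452,228),(181,256),(184,178),(150,300)] if n=="top" else [(343,238),(322,192),(280,211),(380,220),(165,230),(430,160),(463,217),(220,280)]): print(n,p,a[p[1],p[0]],cv2.cvtColor(a[p[1]:p[1]+1,p[0]:p[0]+1],cv2.COLOR_RGB2HSV)[0,0])
E
```

```text
top (304, 155) [30  8  5] [  4 213  30]
top (252, 153) [29  8  4] [  5 220  29]
top (348, 156) [30 11  6] [  6 204  30]
top (310, 210) [97 74 27] [ 20 184  97]
top (270, 180) [84 52 24] [ 14 182  84]
top (452, 228) [83 67 39] [ 19 135  83]
top (181, 256) [105  74  45] [ 15 146 105]
top (184, 178) [73 73 76] [120  10  76]
top (150, 300) [117 113 109] [ 15  17 117]
scene (343, 238) [45 27 19] [  9 147  45]
scene (322, 192) [120  95  58] [ 18 132 120]
scene (280, 211) [52 36 33] [ 5 93 52]
scene (380, 220) [99 68 49] [ 11 129  99]
scene (165, 230) [109  92  69] [ 17  94 109]
scene (430, 160) [124  94  73] [ 12 105 124]
scene (463, 217) [ 97  94 100] [135  15 100]
scene (220, 280) [134 128 126] [  8  15 134]
```

```bash
echo
```

```text
(no output)
```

View pics/topz.png

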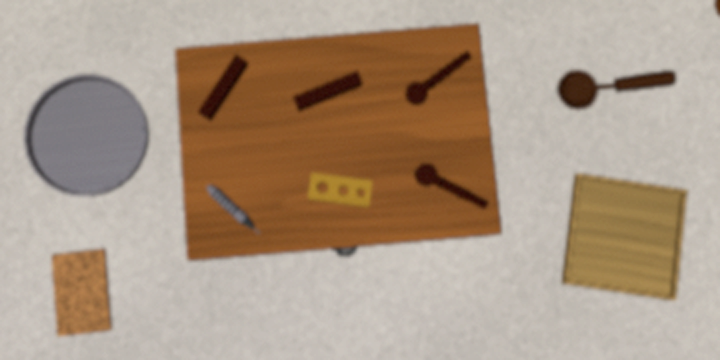

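View pics/scenez.png

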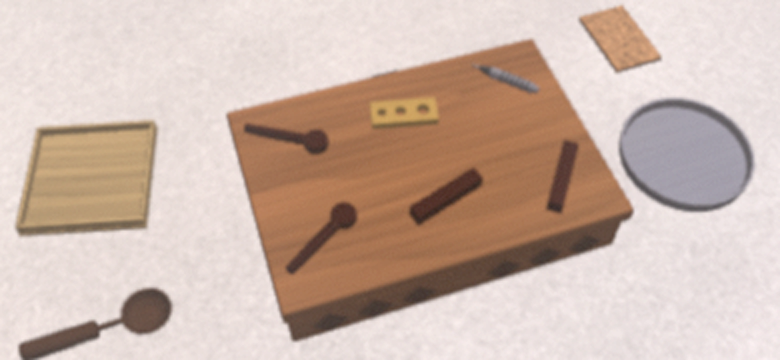

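```bash
cat > meas.py <<'E'
from h import *
def blobs(mask,amin):
    n,l,s,c=cv2.connectedComponentsWithStats(mask.astype(np.uint8)*255)
    return [(c[i],s[i],(l==i)) for i in range(1,n) if s[i][4]>=amin]
K=4
def up(f):
    return cv2.resize(f["frame"],None,fx=K,fy=K,interpolation=cv2.INTER_CUBIC)
def topx(p): return (np.asarray(p,float)+.5)/K-.5
def describe(f,m,z):
    ys,xs=np.nonzero(m); P=plane(f,topx(np.c_[xs,ys]),z)[:,:2]
    r=cv2.minAreaRect((P*1000).astype(np.float32))
    mu=P.mean(0); d=P-mu; w,v=np.linalg.eigh(d.T@d/len(d)); ax=v[:,1]
    s=d@ax; sk=(s**3).mean()
    if sk<0: pass
    return mu,np.degrees(np.arctan2(ax[1],ax[0])),sk*1e9,np.array(r[0])/1000,r[1],r[2]
if __name__=="__main__":
  np.set_printoptions(precision=4,suppress=True)
  for n in("top","scene"):
    f=grab(n); im=up(f); hsv=cv2.cvtColor(im,cv2.COLOR_RGB2HSV).astype(int)
    g=im.astype(int)
    Z=np.zeros(im.shape[:2],bool)
    def box(m,x0,y0,x1,y1):
        b=Z.copy(); b[y0*K:y1*K,x0*K:x1*K]=True; return m&b
    dark=g[...,0]<(57 if n=="top" else 68)
    lidbox=(232,128,390,232) if n=="top" else (240,180,420,278)
    for c,s,m in blobs(box(dark,*lidbox),600): 
        print(n,"dark",topx(c),s[4],*describe(f,m,.075+.007))
    yb=(290,194,332,215) if n=="top" else (300,185,345,208)
    sat=(g[...,0]-g[...,2])
    yel=(hsv[...,0]>=16)&(g[...,0]>78) if n=="top" else (hsv[...,0]>=15)&(g[...,0]>90)
    for c,s,m in blobs(box(yel,*yb),1000): 
        m=cv2.morphologyEx(m.astype(np.uint8),cv2.MORPH_CLOSE,np.ones((25,25)))>0
        print(n,"templ",topx(c),s[4],*describe(f,m,.0845 if n=="top" else .0795))
    cb=(160,228,202,284) if n=="top" else (405,140,455,178)
    for c,s,m in blobs(box(sat>30,*cb),1000):
        print(n,"cork",topx(c),s[4],*describe(f,m,.007))
    tb=(412,190,492,266) if n=="top" else (122,195,205,262)
    for c,s,m in blobs(box(sat>24,*tb),3000):
        print(n,"tray",topx(c),s[4],*describe(f,m,.012))
    db=(145,140,222,215) if n=="top" else (422,184,502,248)
    for c,s,m in blobs(box((g[...,0]<(97 if n=="top" else 112))&(sat<12),*db),3000):
        print(n,"dish",topx(c),s[4],*describe(f,m,.018))
E
python3 meas.py
```

```text
top dark [356.4506 149.8376] 3790 [ 0.6246 -0.1034] 126.1444177231051 -6344.355823382411 [ 0.6315 -0.1066] (26.37257957458496, 90.25696563720703) 42.46337890625
top dark [251.2712 153.5708] 4560 [0.6194 0.1398] 147.3073478875629 -295.96991183776106 [0.6198 0.1395] (20.027305603027344, 81.35673522949219) 56.82710266113281
top dark [303.7058 155.097 ] 4496 [0.6139 0.0187] 111.65073158745116 199.63923384979952 [0.614  0.0187] (20.05073356628418, 81.02220916748047) 21.02155113220215
top dark [362.574  201.8906] 3927 [ 0.5032 -0.1138] 61.765119163632455 -6339.37444981651 [ 0.4974 -0.1179] (89.83460998535156, 26.343769073486328) 55.233821868896484
top templ [309.8127 204.4484] 7656 [0.4989 0.0064] 81.74697721680928 60.10346976980208 [0.4991 0.0064] (74.82640075683594, 36.27766036987305) 81.94713592529297
top cork [180.0162 255.8756] 17074 [0.3869 0.3235] -174.00165797722445 -194.50314075212432 [0.3873 0.3234] (98.68363952636719, 65.20491027832031) 6.268017768859863
top tray [452.252 228.01 ] 50548 [ 0.4448 -0.3386] 80.39436268135232 -92.49251751004438 [ 0.4455 -0.3386] (138.82412719726562,
[... 985 characters left out ...]
5, 183.43603515625) 3.796842336654663
scene templ [321.2142 194.8373] 5675 [0.4965 0.0092] 81.24643233608722 19.400871258817457 [0.4962 0.0093] (72.68598937988281, 33.116600036621094) 80.87261962890625
scene cork [429.6884 158.5148] 10971 [0.3903 0.3249] -174.51513970138387 1330.2175739328081 [0.3888 0.3252] (100.23825073242188, 65.38447570800781) 5.741974830627441
scene tray [163.7331 227.8333] 48698 [ 0.4483 -0.3373] 74.82650897933019 -301.5685516357058 [ 0.4464 -0.337 ] (139.3939971923828, 144.80894470214844) 80.28717803955078
scene dish [462.4987 217.205 ] 47989 [0.5879 0.316 ] 133.29476368254674 4240.6605588083075 [0.5848 0.3169] (151.24256896972656, 162.82908630371094) 38.1688117980957
```

```bash
cat > pack.py <<'E'
import numpy as np
from scipy.spatial.distance import cdist
from scipy.optimize import differential_evolution as DE
def rect(x0,x1,y0,y1,s=5):
    X,Y=np.meshgrid(np.arange(x0,x1+.1,s),np.arange(y0,y1+.1,s)); return np.c_[X.ravel(),Y.ravel()]
t=np.linspace(0,2*np.pi,24)
PEG=np.r_[np.c_[-32+13*np.cos(t),13*np.sin(t)],rect(-45,45,-6,6,6)]
BL=rect(-40,40,-8,8,4)
def strip(g): return rect(g-11,g+11,-57,57,5.5)
def T(P,x,y,a): c,s=np.cos(a),np.sin(a); return P@np.array([[c,s],[-s,c]])+[x,y]
def sq(P): return 63-np.abs(P).max()
def rd(P): return 70-np.hypot(*P.T).max()
def run(obj,ins,gl,name):
    def cost(v):
        x1,y1,a1,g1,x2,y2,a2,g2=v
        A=T(obj,x1,y1,a1);B=T(obj,x2,y2,a2);S1=T(strip(g1),x1,y1,a1);S2=T(strip(g2),x2,y2,a2)
        c=min(ins(A)-0,ins(B)-0,ins(S1)+1,ins(S2)+1,cdist(S2,A).min()-3,cdist(A,B).min()-2)
        return -c+.02*(abs(g1)+abs(g2))
    lim=[(-50,50),(-50,50),(-np.pi,np.pi),gl]*2
    r=min((DE(cost,lim,seed=s,maxiter=250,popsize=12) for s in range(3)),key=lambda r:r.fun)
    v=r.x;x1,y1,a1,g1,x2,y2,a2,g2=v
    A=T(obj,x1,y1,a1);B=T(obj,x2,y2,a2);S1=T(strip(g1),x1,y1,a1);S2=T(strip(g2),x2,y2,a2)
    print(name,r.fun,v.round(2),[round(float(q),1) for q in(ins(A),ins(B),ins(S1),ins(S2),cdist(S2,A).min(),cdist(A,B).min())],flush=True)
run(PEG,sq,(-6,28),"peg")
run(BL,rd,(-26,26),"blank")
E
python3 pack.py
```

```text
peg -1.976151641442637 [  9.84 -11.17  -2.1    0.18 -16.12   3.94  -0.54  -0.69] [10.0, 5.1, 2.0, 7.5, 7.0, 4.0]
blank -0.7399273112496276 [-8.31  1.26  1.64  0.16 21.73  1.29  0.07 -3.32] [25.2, 7.7, 7.4, 5.7, 7.7, 2.8]
```

```bash
cat > pp.py <<'E'
s=open('pack.py').read()
s=s.replace("def sq(P)","""def inv(P,x,y,a): return T(P-[x,y],0,0,-a)
def box(P,x0,x1,y0,y1):
    q=np.abs(P-[(x0+x1)/2,(y0+y1)/2])-[(x1-x0)/2,(y1-y0)/2]
    return (np.hypot(*np.maximum(q,0).T)+np.minimum(q.max(1),0)).min()
def sd(kind,P):
    if kind=='b': return box(P,-40,40,-8,8)
    return min(box(P,-20,45,-6,6),(np.hypot(P[:,0]+32,P[:,1])-13).min())
def sq(P)""").replace("def run(","KIND='p'\ndef run(")
s=s.replace("cdist(S2,A).min()","sd(KIND,inv(S2,x1,y1,a1))").replace("cdist(A,B).min()","sd(KIND,inv(B,x1,y1,a1))")
s=s.replace('run(BL','KIND="b"\nrun(BL')
open('pack.py','w').write(s)
E
python3 pp.py; python3 pack.py
```

```text
peg -2.7160939288227883 [-16.38 -15.11   2.37  -0.19  24.53  23.27  -2.33  14.3 ] [10.1, 3.0, 2.0, 2.5, 17.9, 5.0]
blank -0.5575631565604714 [-19.02  22.3   -0.29  23.84  25.8  -11.33   2.84  -2.45] [1.1, 1.1, 0.1, 0.1, 4.1, 3.1]
```

```bash
sed -i 's/,-57,57,5.5/,-H,H,5.5/; s/^KIND=.p./KIND="p";H=56/; s/KIND="b"$/KIND="b";H=52/; s/ins(A)-0,ins(B)-0/ins(A)-1,ins(B)-1/; s/maxiter=250/maxiter=400/' pack.py; python3 pack.py
```

```text
peg -1.615259594221147 [ 1.451e+01 -1.501e+01  7.900e-01  1.000e-02 -2.382e+01  2.432e+01
 -7.800e-01  1.255e+01] [11.7, 2.9, 0.9, 1.1, 18.3, 3.9]
blank -2.4751636099475807 [ 11.01  25.93  -1.18  19.49  -8.94 -23.64   1.52  -5.37] [4.0, 4.0, 2.0, 2.0, 6.0, 5.0]
```

```bash
cat >> h.py <<'E'
from scipy.spatial.transform import Rotation as Ro
def quat(phi):
    x=np.array([0,0,-1.]);z=np.array([np.cos(phi),np.sin(phi),0]);y=np.cross(z,x)
    return Ro.from_matrix(np.c_[x,y,z]).as_quat()
def best(p,phi):
    q0=monitor.sense()["joints"]; o=[]
    for f in(phi,phi+np.pi):
        q=kinematics.ik(p,quat(f))
        if q is not None: o.append((np.abs(np.array(q)-q0).max()+.3*max(0,abs(q[5])-2.2),f))
    assert o,(p,phi)
    return quat(min(o)[1])
def clk(m=""):
    s=monitor.sense(); print(m,round(s["clock"],2),s["position"].round(4),"gap",round(s["finger_gap"],3),"F",s["contact_force"].round(1),flush=True)
def pick(xy,ang,g,surf,h,effort,zc=.17):
    """ang: object x direction; g grip offset along it"""
    p=np.array(xy)+g*np.array([np.cos(ang),np.sin(ang)])
    q=best([*p,zc],ang+np.pi/2); env.reach([*p,zc],q); 
    env.movel([*p,surf+h+.03],.25); hit=env.movel([*p,surf+h],.06,guard=8); clk(f"down hit={hit}")
    env.close_gripper(effort); clk("closed"); env.movel([*p,surf+h+.02],.08); env.movel([*p,zc],.3); clk("up")
def place(xy,ang,g,surf,h,zc=.17,zup=.12):
    p=np.array(xy)+g*np.array([np.cos(ang),np.sin(ang)])
    q=best([*p,zc],ang+np.pi/2); env.reach([*p,zc],q); clk("over")
    env.movel([*p,surf+h+.02],.25); hit=env.movel([*p,surf+h+.0005],.04,guard=5); clk(f"down hit={hit}")
    env.release(); clk("open"); env.movel([*p,zup],.2)
def fr(c,yaw,xy,a):
    return np.array(c)+Ro.from_euler('z',yaw).as_matrix()[:2,:2]@(np.array(xy)/1000), a+yaw
def snap(tag,boxes):
    for n,(x0,y0,x1,y1) in boxes.items():
        f=grab(n); im=f["frame"][y0:y1,x0:x1,::-1]
        k=4 if x1-x0<=200 else 2
        cv2.imwrite(f"pics/{tag}_{n}.png",cv2.convertScaleAbs(cv2.resize(im,None,fx=k,fy=k,interpolation=cv2.INTER_CUBIC),alpha=1.7))
TRAY=((.4457,-.3380),np.radians(-9.7)); DISH=((.580,.3175),0.); CORK=((.388,.3243),np.radians(6))
E
python3 - <<'E'
from h import *
d=np.radians
pick((.5017,-.118),d(-118.3),0,.075,.0015,40)
snap("p1held",{"scene":(120,100,400,320)})
E
```

```text
down hit=False 3.79 [ 0.5018 -0.118   0.0766] gap 1.004 F [-0.5  0.6  0.4]
closed 4.47 [ 0.5018 -0.118   0.0767] gap 0.108 F [-0.7  0.3  1.7]
up 5.26 [ 0.5018 -0.1181  0.1703] gap 0.104 F [-0.1 -0.  -0.6]
```

View pics/p1held_scene.png

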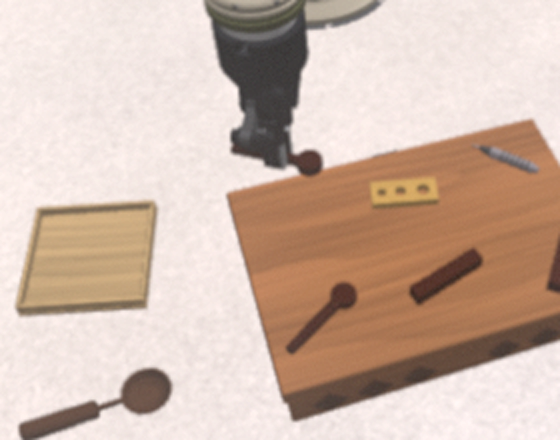

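The peg is in the jaws, with its head at crop (310,162), and the lid looks undisturbed. I'll place it in the tray now.

```bash
python3 - <<'E'
from h import *
xy,a=fr(*TRAY,(-16.4,-15.1),2.37)
place(xy,a,0,.005,.0015)
d=np.radians
pick((.6295,-.1078),d(-53.6),.0143,.075,.0015,40)
snap("p2held",{"scene":(120,100,400,320),"top":(400,180,520,280)})
E
```

```text
over 6.7 [ 0.4271 -0.3496  0.1695] gap 0.106 F [-0.3 -0.8 -0.8]
down hit=True 7.94 [ 0.4268 -0.3499  0.0066] gap 0.108 F [ 0.5 -0.   5.3]
open 8.67 [ 0.4266 -0.3496  0.0063] gap 0.999 F [0.3 0.5 0.5]
down hit=False 11.64 [ 0.6381 -0.1193  0.0766] gap 1.0 F [-0.  -0.4 -0.4]
closed 12.32 [ 0.638  -0.1193  0.0767] gap 0.106 F [-0.9  0.6  1.8]
up 13.11 [ 0.6382 -0.1194  0.1709] gap 0.105 F [-0.7  0.7 -0.1]
```

View pics/p2held_scene.png

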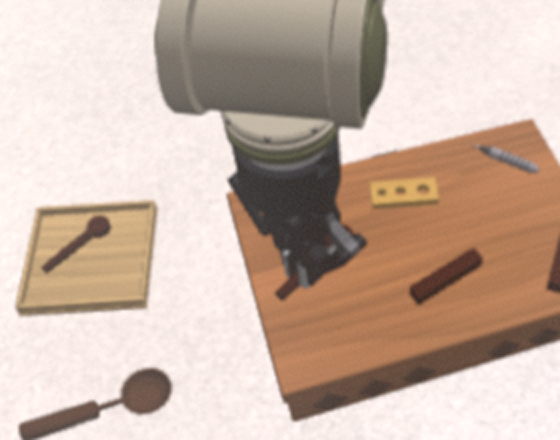

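View pics/p2held_top.png

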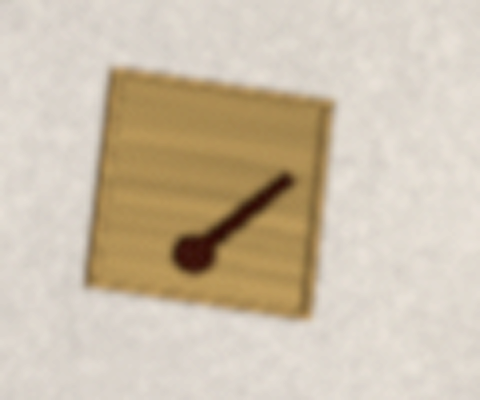

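Peg 1 lies flat in the tray, but it is turned end for end: its head is at crop (195,254). The place step used the half-turn grasp. The layout still has the same clearances. I'll make placing keep the grasp phase from now on.

```bash
cat >> h.py <<'E'
def place(xy,ang,g,surf,h,pickang,zc=.17,zup=.12,mm=True):
    z=Ro.from_quat(monitor.sense()["ee_rot"]).as_matrix()[:,2]
    off=np.arctan2(z[1],z[0])-pickang
    p=np.array(xy)+g*np.array([np.cos(ang),np.sin(ang)])
    ik=kinematics.ik([*p,zc],quat(ang+off)); print("ik",np.round(ik,2) if ik is not None else None)
    env.reach([*p,zc],quat(ang+off)); clk("over")
    env.movel([*p,surf+h+.02],.25); hit=env.movel([*p,surf+h+.0005],.04,guard=5); clk(f"down hit={hit}")
    env.release(); clk("open"); env.movel([*p,zup],.2)
E
python3 - <<'E'
from h import *
d=np.radians
xy,a=fr(*TRAY,(24.5,23.3),-2.33)
place(xy,a,.0143,.005,.0015,d(-53.6))
pick((.6137,.0197),d(112.1),.0195,.075,.0035,40)
snap("p3",{"scene":(120,100,400,320),"top":(400,180,520,280)})
E
```

```text
ik [-0.82  0.46  1.46 -0.    1.23  0.11]
over 14.27 [ 0.4627 -0.3272  0.1696] gap 0.107 F [-0.4  0.  -0.3]
down hit=True 15.51 [ 0.4621 -0.3275  0.0066] gap 0.105 F [-0.4  2.6  4.9]
open 16.23 [ 0.4618 -0.3272  0.0062] gap 1.0 F [0.4 0.2 1.4]
down hit=False 19.47 [0.6065 0.0378 0.0786] gap 1.002 F [-0.5  0.1 -0.9]
closed 20.11 [0.6065 0.0378 0.0788] gap 0.171 F [-0.4 -0.5  3.1]
up 20.9 [0.6065 0.0378 0.1707] gap 0.175 F [ 0.2  0.3 -1. ]
```

View pics/p3_scene.png

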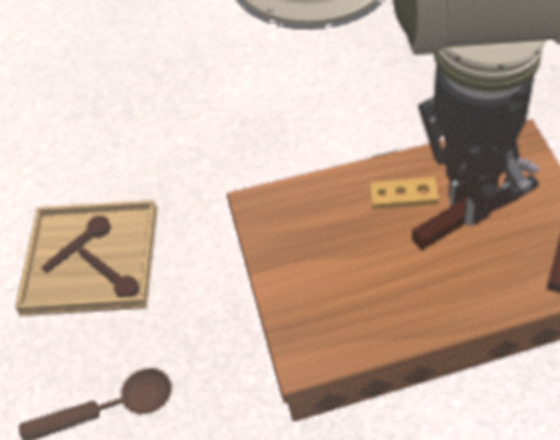

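View pics/p3_top.png

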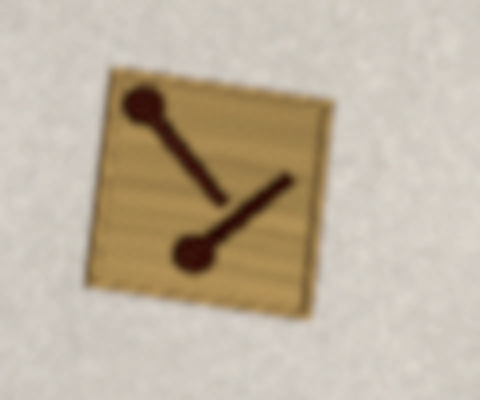

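Both pegs lie flat in the tray. Peg 2's head is in the corner at crop (143,105), its tip is at (223,200), and there is a small gap to peg 1. Next are the blanks.

```bash
python3 - <<'E'
from h import *
d=np.radians
z=Ro.from_quat(monitor.sense()["ee_rot"]).as_matrix()[:,2]; off=np.arctan2(z[1],z[0])-d(112.1)
o=[]
for yw in range(-180,180,15):
    xy,a=fr(DISH[0],d(yw),(11.,25.9),-1.18); p=xy+.0195*np.array([np.cos(a),np.sin(a)])
    k=kinematics.ik([*p,.17],quat(a+off)); xy2,a2=fr(DISH[0],d(yw),(-8.9,-23.6),1.52)
    k2=kinematics.ik([*(xy2),.02],quat(a2+off))
    if k is not None and k2 is not None: o.append((abs(k[5])+.5*abs(k2[5]),yw))
print(o[:0],sorted(o)[:3]); yw=min(o)[1]; open("yw","w").write(str(yw))
xy,a=fr(DISH[0],d(yw),(11.,25.9),-1.18)
place(xy,a,.0195,.005,.0035,d(112.1))
pick((.6198,.1408),d(147.1),-.0054,.075,.0035,40)
snap("p4",{"scene":(380,140,510,260),"top":(130,120,250,220)})
E
```

```text
[] [(np.float64(1.4380110437551608), -180), (np.float64(1.4423271685815355), 165), (np.float64(1.585396870202564), 150)]
ik [ 0.32  0.62  1.2   0.    1.33 -0.07]
over 22.07 [0.5621 0.3084 0.1697] gap 0.174 F [ 0.5  0.3 -0.4]
down hit=True 23.29 [0.5613 0.3095 0.0088] gap 0.175 F [-0.8 -0.7  4.2]
open 23.98 [0.561  0.3094 0.0082] gap 1.001 F [ 0.2 -0.9 -0.2]
down hit=False 26.59 [0.6245 0.1378 0.0786] gap 1.0 F [0.1 0.5 0.6]
closed 27.23 [0.6245 0.1379 0.0787] gap 0.172 F [-0.1  0.3  1.6]
up 28.02 [0.6245 0.1379 0.1708] gap 0.178 F [-0.1  0.5 -0.4]
```

View pics/p4_scene.png

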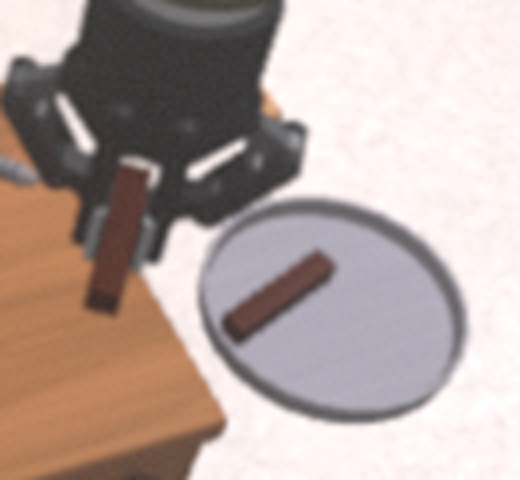

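View pics/p4_top.png

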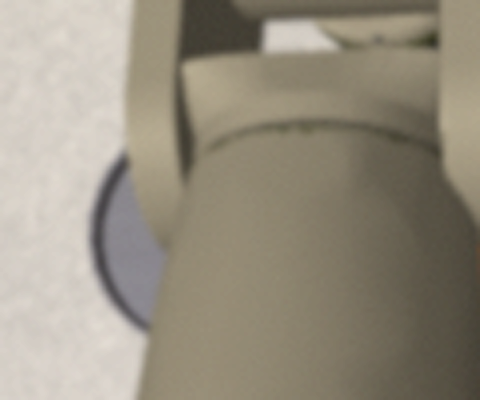

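```bash
python3 - <<'E'
from h import *
d=np.radians
f=grab("scene")
P=plane(f,[(438.7,222.5),(460,205.5)],.016)[:,:2]; print(P,P.mean(0)); 
yw=int(open("yw").read())
xy,a=fr(DISH[0],d(yw),(-8.9,-23.6),1.52); print(fr(DISH[0],d(yw),(11.,25.9),-1.18),xy,a)
z=Ro.from_quat(monitor.sense()["ee_rot"]).as_matrix()[:,2]; off=np.arctan2(z[1],z[0])-d(147.1)
p=xy-.0054*np.array([np.cos(a),np.sin(a)])
print(kinematics.ik([*p,.17],quat(a+off)))
E
```

```text
[[0.58759184 0.25724132]
 [0.55539847 0.32636349]] [0.57149515 0.2918024 ]
(array([0.569 , 0.2916]), np.float64(-4.321592653589793)) [0.5889 0.3411] -1.621592653589793
[ 3.60639710e-01  7.17665132e-01  1.02561032e+00 -4.44089210e-16
  1.39831720e+00 -2.73013167e+00]
```

```bash
python3 - <<'E'
from h import *
d=np.radians
xy,a=np.array([.5889,.3411]),-1.6216
place(xy,a,-.0054,.005,.0035,d(147.1))
# back off toward the template, look
p=[.4975,.0075,.17]; env.reach(p,best(p,d(81.4+90)))
clk()
snap("p5",{"scene":(380,140,510,260),"top":(130,120,250,220)})
snap("p5b",{"scene":(230,130,430,260)})
E
```

```text
ik [ 0.36  0.72  1.03 -0.    1.4  -2.73]
over 29.73 [0.5893 0.3461 0.1698] gap 0.172 F [ 0.8  0.1 -0.2]
down hit=True 30.95 [0.5889 0.3464 0.0088] gap 0.175 F [-1.3  0.3  3.9]
open 31.63 [0.5885 0.3462 0.0082] gap 1.003 F [-0.3 -0.3  0. ]
 34.61 [0.4976 0.0077 0.1699] gap 1.001 F [0.7 0.2 0.8]
```

View pics/p5_scene.png

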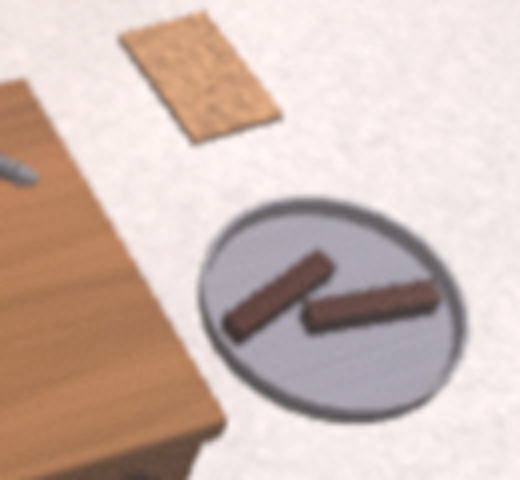

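View pics/p5_top.png

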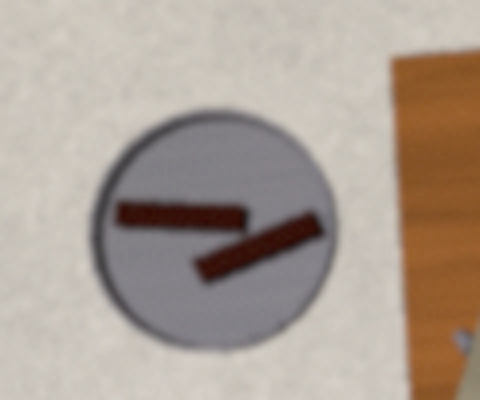

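View pics/p5b_scene.png

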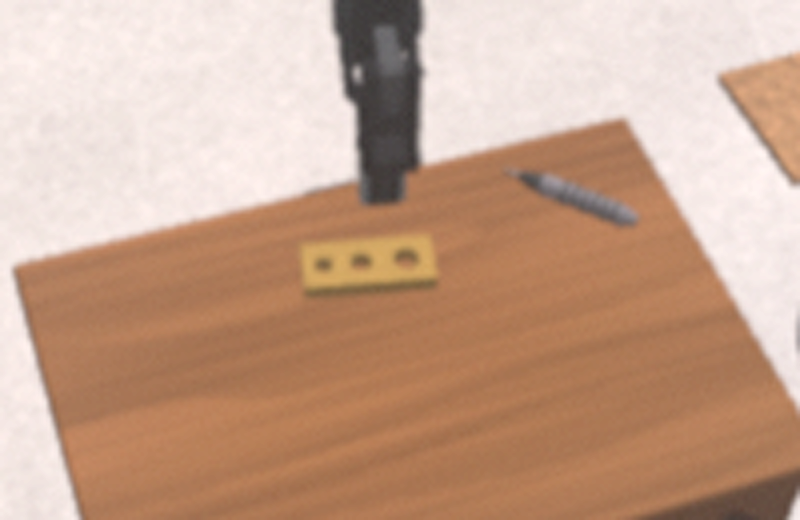

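Both blanks lie flat in the dish, side by side and separate, with centres at top crop (182,216) and (258,247). The pin vise hasn't moved. The template is next.

```bash
python3 - <<'E'
from h import *
d=np.radians
A=d(81.4)
pick((.4977,.0078),A,0,.075,.0003,60)
z=Ro.from_quat(monitor.sense()["ee_rot"]).as_matrix()[:,2]; off=np.arctan2(z[1],z[0])-A
c=[]
for a in(d(6),d(186)):
    k=kinematics.ik([*CORK[0],.17],quat(a+off))
    if k is not None: c.append((abs(k[5]),a))
print(c)
snap("p6",{"scene":(230,100,430,230)})
place(CORK[0],min(c)[1],0,.008,.0003,A)
p=[.40,.10,.28]; env.reach(p,best(p,0)); clk()
snap("p7",{"scene":(120,130,510,320),"top":(140,110,500,290)})
E
```

```text
down hit=False 36.07 [0.4978 0.0078 0.0754] gap 0.999 F [-0.6 -0.   0.5]
closed 36.62 [0.498  0.0077 0.0758] gap 0.326 F [-0.6  0.4  5.9]
up 37.42 [0.4977 0.0078 0.1701] gap 0.327 F [-0.9 -0.  -2.4]
[(np.float64(1.9302124828153602), np.float64(0.10471975511965978)), (np.float64(1.2113801707744327), np.float64(3.246312408709453))]
ik [ 0.46  0.33  1.64 -0.    1.17 -1.21]
over 38.74 [0.3883 0.3237 0.1695] gap 0.33 F [ 0.8  0.5 -1.8]
down hit=True 39.96 [0.3878 0.3242 0.0088] gap 0.328 F [ 0.  -0.   4.7]
open 40.55 [0.3874 0.3239 0.0084] gap 0.999 F [0.4 0.3 0. ]
 42.34 [0.3999 0.1003 0.279 ] gap 1.002 F [-0.2 -0.2  0.3]
```

View pics/p7_scene.png

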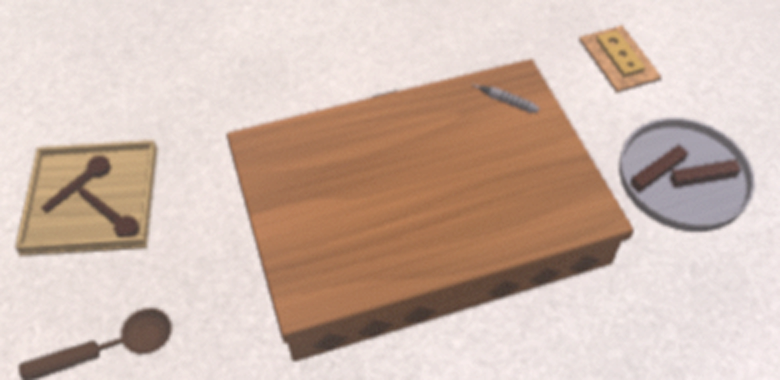

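View pics/p7_top.png

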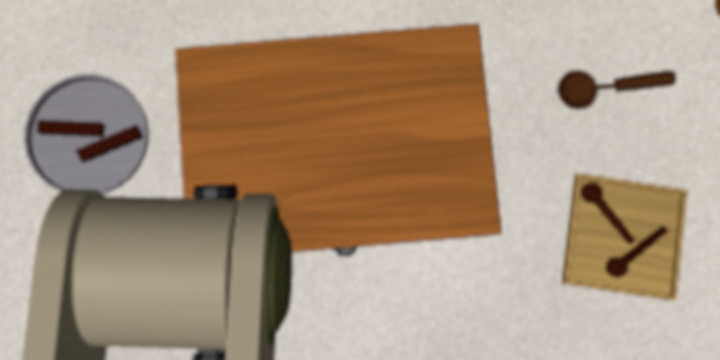

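The template is on the cork at scene crop (621,52) with its long side along the pad. The arm hides it from the top camera, so I'll move clear and measure the centring.

```bash
python3 - <<'E'
from h import *
from meas import *
p=[.40,-.10,.28]; env.reach(p,best(p,0)); clk()
np.set_printoptions(precision=4,suppress=True)
for n,cb in(("top",(155,225,207,288)),("scene",(402,137,458,180))):
    f=grab(n); x0,y0,x1,y1=cb
    cv2.imwrite(f"pics/cork_{n}.png",cv2.convertScaleAbs(cv2.resize(f["frame"][y0:y1,x0:x1,::-1],None,fx=9,fy=9,interpolation=cv2.INTER_CUBIC),alpha=1.5))
    im=up(f); g=im.astype(int); h=cv2.cvtColor(im,cv2.COLOR_RGB2HSV)[...,0]
    b=np.zeros(h.shape,bool); b[y0*K:y1*K,x0*K:x1*K]=True
    for c,s,m in blobs(b&(g[...,0]-g[...,2]>30),3000):
        print(n,"cork",*describe(f,cv2.morphologyEx(m.astype(np.uint8),cv2.MORPH_CLOSE,np.ones((25,25)))>0,.007))
    for c,s,m in blobs(b&(h>=17)&(g[...,0]-g[...,2]>30),1200):
        m=cv2.morphologyEx(m.astype(np.uint8),cv2.MORPH_CLOSE,np.ones((25,25)))>0
        print(n,"templ",s[4],*describe(f,m,.017 if n=="top" else .0125))
E
```

```text
43.26 [ 0.4002 -0.0991  0.2799] gap 0.996 F [-1.1 -0.9 -0.2]
top cork [0.3869 0.3235] -173.9886389797043 -195.55713806255017 [0.3873 0.3233] (99.1282730102539, 65.4075698852539) 6.34979248046875
top templ 6573 [0.3875 0.3223] -174.13384747678484 -116.1192479648201 [0.3879 0.3223] (73.9225845336914, 35.394264221191406) 5.9542236328125
scene cork [0.3903 0.3249] -174.55142589794514 1298.6892085584159 [0.3888 0.3253] (100.33973693847656, 65.534423828125) 5.741974830627441
scene templ 3712 [0.3875 0.3258] -174.57644084022394 362.2320976257301 [0.3868 0.3259] (73.1793212890625, 33.43288040161133) 5.8191657066345215
```

View pics/cork_top.png

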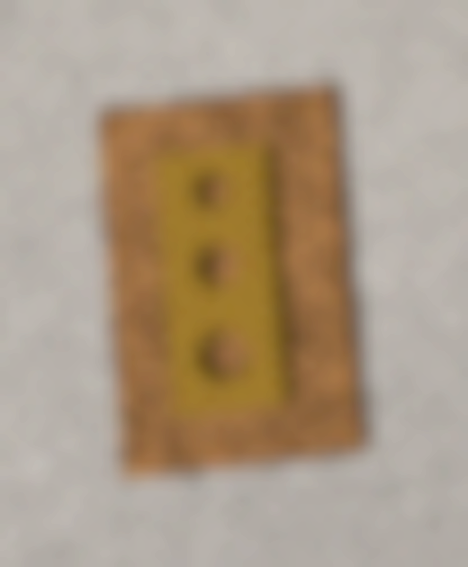

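View pics/cork_scene.png

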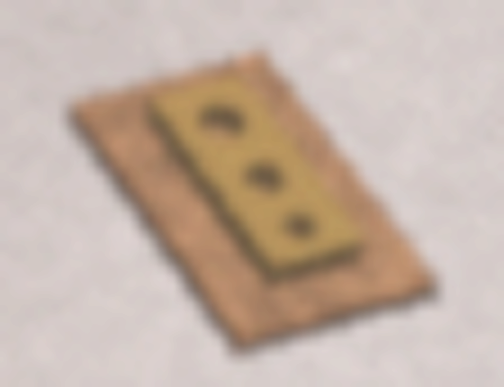

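```bash
python3 - <<'E'
from h import *
ims=[]
for n,(x0,y0,x1,y1) in(("top",(415,190,490,265)),("scene",(127,195,202,270))):
    f=grab(n); ims.append(cv2.convertScaleAbs(cv2.resize(f["frame"][y0:y1,x0:x1,::-1],(395,395),interpolation=cv2.INTER_CUBIC),alpha=1.8))
cv2.imwrite("pics/trayfin.png",np.hstack(ims))
E
```

```text
(no output)
```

View pics/trayfin.png

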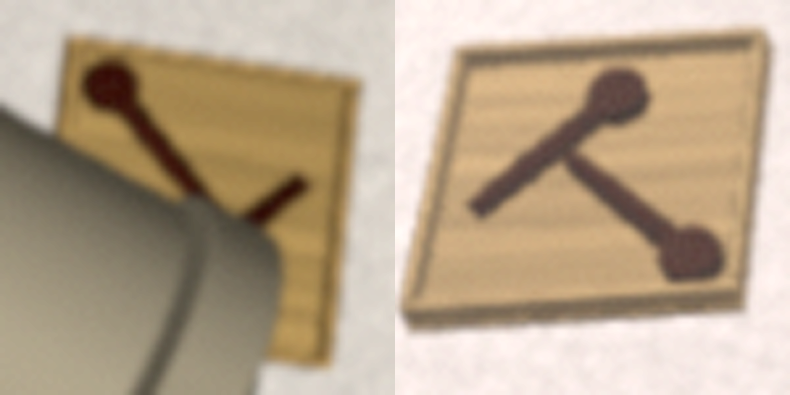

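Both heads are inside the walls, and peg 2's tip lies beside peg 1's shank, not on it. Everything looks done, so I'm handing in.

```bash
python3 -c "
from h import *
clk(); job.hand_in()"
```

```text
43.46 [ 0.4002 -0.0989  0.28  ] gap 1.001 F [0.1 0.5 0.1]
the job is handed in; nothing more can be done
```

I moved the two pegs into the tray, then the two blanks into the dish, then the template onto the cork pad, and handed in at about 43.5 s on the robot's clock.

**Last checks:**
- **Pegs and blanks:** each looks flat on its own floor in the pictures, and all four touched down at floor height. The two blanks are clearly apart.
- **Template:** it is turned to match the pad within about half a degree. It is about 1 mm off the pad's centre on average, though the two cameras disagree: 1.3 mm one way in the top view and about 2 mm the other way in the scene view.
- **Left alone:** the pin vise and burnisher look unmoved.

**What didn't go to plan:**
- **First peg reversed:** it went into the tray turned end for end, because I had not kept track of the gripper's half turn. The clearances came out the same, so I left it and corrected the method for the rest.
- **Narrow gap between pegs:** the second peg's tip is only a few millimetres from the first peg's shank. The top view showed a gap there; the final scene view is too coarse to separate them.

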